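Pop open the touch-lid bin by its hidden thumb groove

TASK

Open the small steel touch-lid bin for the olive stones: with the gripper closed, run a fingertip along the top of its grey rim until you find the thumb groove, then press the key down inside the groove so that the lid springs fully open. Then take the hand away; do not lift, tip or shove the bin, and leave the other things on the counter where they are.

Things in the scene. Friction and masses are not known exactly. Their poses are not given: they have to be found in the camera images.
- bin: the olive-stone bin: round brushed-steel table bin, 200 mm across, 210 mm high, about 1.9 kg, standing loose on the counter. Origin: centre of its underside, z up. On top: a flat grey plastic rim round a flat steel flap lid 142 mm across, the lid's top 4 mm below the rim's. The rim may be put on turned, so this body's yaw tells nothing of where the groove is
- rim (a point): centre of the rim, on the bin's axis, level with the rim's flat top. The rim reaches from 72 to 100 mm from this point; a closed fingertip run along it at about 92 mm keeps clear of the lid. The middle of its one thumb groove lies within 115 degrees, either way, of the point of the rim farthest towards world -x; its exact place is not given. The rim does not turn under a finger
- key (a joint): travel (m) of the release key, which is the groove's floor: same grey plastic, 6 mm below the rim's top at rest. 0 at rest, 0.006 fully down, 2 N to start, 5 N at the bottom, straight down; springs back; frees the lid at about 0.0033. The groove is open at top, outside and lid side, spans 37 degrees of the rim (about 58 mm) and has upright ends
- lid (a joint): opening angle of the flap lid, rad: about 0 (under 0.04) shut and caught; once freed a light spring swings it up in about a second to its stop at 1.25, where it stays. Concealed hinge across the lid's edge next to the groove, so the opposite edge rises and the open lid stands up beside the groove, 130 mm above the rim; it may lean lightly on the hand until the hand goes
- stone_bowl: small white ceramic bowl, rim 110 mm across, 45 mm high, stands beside the bin; origin: centre of its underside
- pick_pot: small white ceramic pot with cocktail picks in it, 52 mm across, 60 mm high (picks to 86 mm), stands beyond the bin; origin: centre of its underside
- olive_jar: closed glass jar with a steel cap, 84 mm across, 125 mm high; origin: centre of its underside
- caper_jar: closed glass jar with a steel cap, 68 mm across, 95 mm high; origin: centre of its underside
- oil_bottle: upright glass oil bottle, 66 mm across, 270 mm high, far to the left; origin: centre of its underside
- cheese: wheel of cheese in paper, 140 mm across, 64 mm high; origin: centre of its underside
- scoop: aluminium scoop with a wooden handle lying on the counter, 200 mm long, 64 mm wide, 30 mm high; origin: on the counter, where handle meets scoop
- saucers: stack of four white saucers, 110 mm across, 42 mm high; origin: centre of its underside

How it is judged:
By the outcome, as a careful person would: the job done as asked, in the order asked, and still so for the second after the job is handed in, with the robot touching nothing.
It also fails if it takes over 72 s, if anything falls off the work surface, if the arm or the gripper's body presses on something with over 40 N, if the wrist force passes 120 N, or if a joint passes its speed limit or range.

ROBOT

A 6-joint arm with a two-finger parallel gripper is mounted at the origin on the work surface. World frame = base frame: x ahead of the robot, y to its left, z up, the work surface at z = 0. Lengths are in mm, angles in rad, forces in N, time in s.
With the tool pointing down it reaches from about 400 to 925 mm from the base axis. Payload 12.5 kg.
Tool frame: the origin (TCP) lies midway between the tips of the shut fingers; the grasp point (between the pads) lies 19 mm behind it; z points along the fingers, y is the direction in which the jaws open and shut (so a half turn about z gives the same grasp; the last joint's range is limited). The gripper opens to 95 mm and grips with 3 to 60 N. Pads are 20 mm wide; open, the fingers measure 119 mm over their backs; the gripper's body (75 mm by 180 mm) begins 59 mm behind the grasp point.
Start: joints at [-1.23, 0.491, 1.559, -0, 1.092, -0.106], TCP at [270.075, -563.654, 214.661] pointing down, gripper open.
Joint ranges: [-3.1, 3.1], [-0.84, 2.19], [0.05, 2.79], [-1.13, 4.28], [0.06, 2.93], [-2.69, 2.69]. Speed limits (rad/s): [2.22, 2.22, 2.79, 3.14, 3.14, 3.14].

INTERFACE

Orientations are given as [roll, pitch, yaw] about the fixed x, y, z axes, in that order (R = Rz(yaw) Ry(pitch) Rx(roll)).
In Python, from cell import env gives the robot as it stands.
- The arm moves only by the tool servo_tool, never from a script. Its argument "plan" is a list of rows, each a list of 7 numbers: the shift along the tool's x, y, z in m, then the turn, a rotation vector about the tool's x, y, z in degrees, then the opening in per cent of the stroke, from 0 (shut) to 100 (fully open). In form: [[dx, dy, dz, wx, wy, wz, jaw], ...]. A call has 1 to 8 rows; each row shifts and turns the pose as measured when the row begins, along the tool's axes as they then stand; what a row does not reach is not made up. A row lasts 1/12 s, in which the tool goes at most 41.7 mm and 7.16 degrees, less where a joint would pass 70% of its speed; a pose out of reach is approached as far as the arm can. A call is refused whole if a number of a shift passes 0.0417 or a number of a turn 7.16, either way. A call with a gripper value outside its range is refused whole. The fingers move at their own pace and stop on an object; the grip force is fixed at half the most. Time passes only in rows, so rows that do not move let the fingers close. It gives the time, the measured TCP pose, the force and the opening at its end, in the units of the state.
- env.state(): the state, without advancing time (a new reading comes with each control period).
- env.read_camera(name): name is "scene" or "top" or "wrist"; returns a dict with "img" (384x512x3 uint8, blue, green, red), "intrinsics" (3x3 intrinsics, pixels), "k1" (the pictures are not rectified: a ray, as slopes to the right and down, at radius r is drawn at 1 + k1 r^2 times it, then the intrinsics apply), "R" (3x3) and "t" (3): a world point X has camera coordinates R X + t. Camera axes: x right, y down, z forward; pixel columns grow to the right and rows downward; lengths in mm; the calibration is good to about 2 mm. A picture is of the moment at which its call begins. There is no depth.
- env.job_done(): hands the job in, once; it reports no verdict.
The state is a dict: "t": time; "joints": joint angles; "qvel": joint speeds; "tau": joint torques, N m; "eef_pos": TCP position; "tcp_rot": TCP orientation; "ft_force": force on the tool from outside, world axes, zero at the start; "moment": the same for the moment, N m; "opening": opening from 0.0 (shut) to 1.0 (fully open).
Only numpy, scipy, OpenCV 4.12 (cv2) and the standard library are available. Lean on these libraries where they do the work, as an engineer would, in place of code of your own. Each camera call takes 0.05 s, during which the arm holds its last target. There are 200 camera calls.

## Working session

There is one attempt and no reset: what is moved stays moved. The work goes in short steps, Python scripts to look and compute and a tool call to move; the robot and the scene stay as the last step left them, time stands still between calls to the robot, and variables do not carry over. Pictures are saved under pics/ and viewed, about 8 in all and at most 12, crops included, and the job is handed in when it is done.

Besides the shell and the picture viewer there is one more tool, called after ">>>" by a JSON object that holds its "name" and its "arguments", one argument or row to a line. servo_tool: Moves the arm, as the interface text tells. Its arguments: {"type":"object","properties":{"plan":{"type":"array","items":{"type":"array","items":{"type":"number"}}}},"required":["plan"]}

```bash
mkdir -p pics; ls; python3 - <<'E'
from cell import env
import cv2,numpy as np
s=env.state();print({k:np.round(v,3) for k,v in s.items()})
a=[]
for n in("scene","top"):
    c=env.read_camera(n);cv2.imwrite(f"pics/{n}0.png",c["img"])
    print(n,c["intrinsics"],c["k1"],c["R"],c["t"])
    a.append(c["img"])
i=cv2.vconcat(a);cv2.imwrite("pics/both.png",cv2.resize(cv2.hconcat(a),(800,300)))
E
```

```text
pics
{'t': np.float64(0.0), 'joints': array([-1.23 ,  0.492,  1.559, -0.   ,  1.092, -0.106]), 'qvel': array([-0.   , -0.   ,  0.   ,  0.001, -0.001, -0.002]), 'tau': array([-1.0000e-03, -6.1265e+01, -2.5818e+01,  6.9000e-02,  4.8000e-02,
       -0.0000e+00]), 'eef_pos': array([ 269.985, -563.4  ,  214.057]), 'tcp_rot': array([-3.14 , -0.   ,  0.447]), 'ft_force': array([-0.472,  0.078, -0.26 ]), 'moment': array([-0.053, -0.022, -0.066]), 'opening': np.float64(0.998)}
scene [[473.49729728   0.         249.85924915]
 [  0.         473.49729728 195.84768401]
 [  0.           0.           1.        ]] -0.020075899084445983 [[ 0.58821706  0.80858009 -0.01410421]
 [ 0.47634897 -0.36051768 -0.80194679]
 [-0.65352303  0.46500025 -0.59722895]] [-369.02039393 -140.58528517 1912.56849193]
top [[379.53764009   0.         265.52817559]
 [  0.         379.53764009 190.70780461]
 [  0.           0.           1.        ]] -0.12959344527566363 [[ 1.78932883e-02 -9.99832628e-01  3.81404690e-03]
 [-9.72267782e-01 -1.82893897e-02 -2.33154149e-01]
 [ 2.33184882e-01  4.63619497e-04 -9.72432309e-01]] [  38.61500325  572.69830114 1350.84225704]
```

View pics/top0.png

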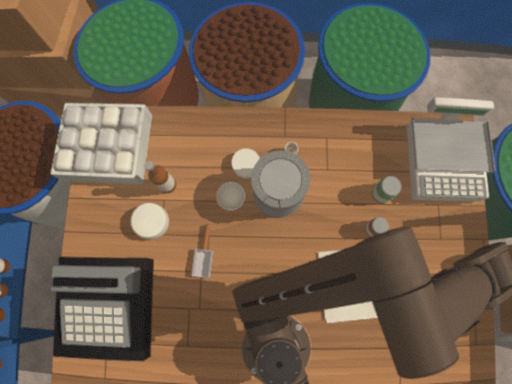

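View pics/scene0.png

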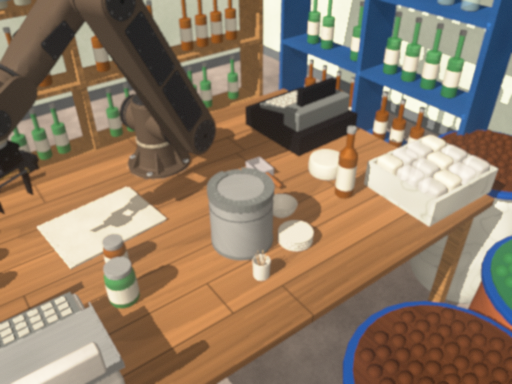

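The top view shows the bin's top at about (280,180), the pick pot at (291,148), the saucers at (245,162) and the bowl at (231,196). Next I'll enlarge the bin.

```bash
cat > h.py <<'E'
import numpy as np,cv2
from cell import env
def ray(c,uv,z):
    K=c["intrinsics"];d=np.array([c["k1"],0,0,0,0.])
    p=cv2.undistortPoints(np.array(uv,float).reshape(-1,1,2),K,d).reshape(-1,2)
    D=np.c_[p,np.ones(len(p))]@c["R"];o=-c["R"].T@c["t"]
    return o+D*((z-o[2])/D[:,2])[:,None]
def proj(c,X):
    return cv2.projectPoints(np.array(X,float).reshape(-1,1,3),cv2.Rodrigues(c["R"])[0],c["t"],c["intrinsics"],np.array([c["k1"],0,0,0,0.]))[0].reshape(-1,2)
def ring(c,C,r,z):
    a=np.linspace(0,2*np.pi,72,endpoint=False);return proj(c,np.c_[C[0]+r*np.cos(a),C[1]+r*np.sin(a),a*0+z])
E
python3 - <<'E'
from h import *
o=[]
for n,(u,v) in(("top",(280,182)),("scene",(241,205))):
    c=env.read_camera(n);g=c["img"]
    x,y=u-40,v-50
    o.append(cv2.resize(g[y:y+100,x:x+80],(400,500),interpolation=cv2.INTER_CUBIC))
    if n=="top":print(ray(c,[[280,180],[252,180],[309,180],[280,152]],210).round(1))
    else: print(ray(c,[[241,188],[209,188],[274,188]],210).round(1))
cv2.imwrite("pics/crop1.png",cv2.hconcat(o))
E
```

```text
[[575.8   0.9 210. ]
 [574.   95.4 210. ]
 [577.8 -97.3 210. ]
 [675.7   1.7 210. ]]
[[595.8  -5.7 210. ]
 [538.7 -81.  210. ]
 [654.5  71.7 210. ]]
```

View pics/crop1.png

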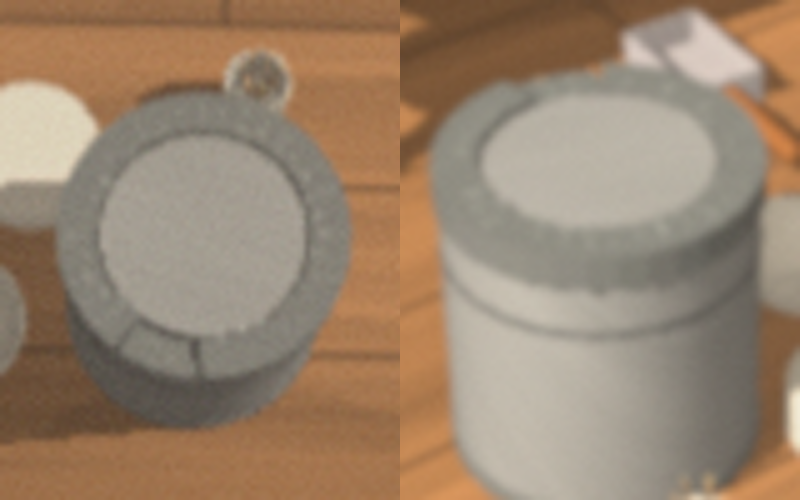

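The top crop shows the groove on the near-left rim, between end lines at crop (125,335) and (197,355), which is pixels (265,199) and (279,203). Next I'll fit the centre and the angles.

```bash
python3 - <<'E'
from h import *
from scipy.optimize import least_squares
for n,s in(("top",(280,178)),("scene",(242,187))):
    c=env.read_camera(n);g=cv2.GaussianBlur(cv2.cvtColor(c["img"],cv2.COLOR_BGR2GRAY),(3,3),0)
    # lid edge: bright disc inside
    h=g[s[1]-12:s[1]+12,s[0]-15:s[0]+15].mean();print(n,h)
    K=c["img"]
    for th in (0.92,0.88):
        m=(g>h*th).astype(np.uint8);m[:,:s[0]-36]=0;m[:,s[0]+36:]=0;m[:s[1]-30]=0;m[s[1]+32:]=0
        m=cv2.morphologyEx(m,cv2.MORPH_OPEN,np.ones((5,5)))
        nb,l,st,ce=cv2.connectedComponentsWithStats(m)
        ct=max(cv2.findContours((l==l[s[1],s[0]]).astype(np.uint8),0,1)[0],key=len).reshape(-1,2)
        W=ray(c,ct,206)[:,:2]
        r=least_squares(lambda p:np.hypot(*(W-p[:2]).T)-p[2],[580,0,70],loss="soft_l1",f_scale=2).x
        print(th,r.round(1))
    if n=="top":
        C=r[:2]
        for uv in([265,199],[279.4,203]):
            q=ray(c,[uv],210)[0,:2]-C;print(q,np.degrees(np.arctan2(q[1],q[0]))%360,np.hypot(*q))
E
```

```text
top 157.325
0.92 [5.82e+02 4.00e-01 6.63e+01]
0.88 [5.819e+02 3.000e-01 6.780e+01]
[-72.57693208  50.02944364] 145.42034600863346 88.14962450947516
[-85.29958761   1.87766067] 178.73897795546245 85.32025114598939
scene 178.06805555555556
0.92 [584.    0.9  65.6]
0.88 [584.5   1.3  67.9]
```

The two views agree on the rim centre, about (582.5, 0.5). The groove runs from about 144° to 180°, so its middle is near 162°. I'll set the tool yaw to -18° (tool x radial there, jaws tangential), rising and closing the gripper first.

>>> {"name": "servo_tool", "arguments": {
  "plan": [
    [0, 0, -0.008, 0, 0, 5.45, 0],
    [0, 0, -0.008, 0, 0, 5.45, 0],
    [0, 0, -0.008, 0, 0, 5.45, 0],
    [0, 0, -0.008, 0, 0, 5.45, 0],
    [0, 0, -0.008, 0, 0, 5.45, 0],
    [0, 0, -0.008, 0, 0, 5.45, 0],
    [0, 0, 0, 0, 0, 5.45, 0],
    [0, 0, 0, 0, 0, 5.45, 0]
  ]
}}

```text
t: 0.97
eef_pos: [269.9, -563.0, 263.7]
tcp_rot: [-3.139, 0.002, -0.346]
ft_force: [0.7, 0.3, 0.3]
opening: 0.497
```

>>> {"name": "servo_tool", "arguments": {
  "plan": [
    [0.004, -0.038, 0, 0, 0, 0, 0],
    [0.004, -0.038, 0, 0, 0, 0, 0],
    [0.004, -0.038, 0, 0, 0, 0, 0],
    [0.004, -0.038, 0, 0, 0, 0, 0],
    [0.004, -0.038, 0, 0, 0, 0, 0],
    [0.004, -0.038, 0, 0, 0, 0, 0],
    [0.004, -0.038, 0, 0, 0, 0, 0],
    [0, 0, 0, 0, 0, 0, 0]
  ]
}}

```text
t: 1.63
eef_pos: [390.2, -314.7, 262.8]
tcp_rot: [-3.139, 0.002, -0.36]
ft_force: [-0.0, -0.3, 0.0]
opening: 0.012
```

>>> {"name": "servo_tool", "arguments": {
  "plan": [
    [0.001, -0.04, 0, 0, 0, -1, 0],
    [0.001, -0.04, 0, 0, 0, -1, 0],
    [0.001, -0.04, 0, 0, 0, -0.6, 0],
    [0.001, -0.04, 0, 0, 0, 0, 0],
    [0, -0.04, 0, 0, 0, 0, 0],
    [0, -0.04, 0, 0, 0, 0, 0],
    [0, -0.03, 0, 0, 0, 0, 0],
    [0, 0, 0, 0, 0, 0, 0]
  ]
}}

```text
t: 2.3
eef_pos: [482.4, -52.7, 263.9]
tcp_rot: [-3.14, -0.002, -0.314]
ft_force: [0.6, -0.3, -0.1]
opening: 0.005
```

>>> {"name": "servo_tool", "arguments": {
  "plan": [
    [0.01, -0.006, 0, 0, 0, 0, 0],
    [0.01, -0.006, 0.015, 0, 0, 0, 0],
    [0, 0, 0.015, 0, 0, 0, 0],
    [0, 0, 0.012, 0, 0, 0, 0],
    [0, 0, 0, 0, 0, 0, 0]
  ]
}}

```text
t: 2.72
eef_pos: [509.7, -48.7, 221.4]
tcp_rot: [-3.14, -0.006, -0.312]
ft_force: [-0.4, -0.5, 0.1]
opening: 0.002
```

>>> {"name": "servo_tool", "arguments": {
  "plan": [
    [-0.0025, 0.003, 0.003, 0, 0, 0, 0],
    [0, 0, 0.003, 0, 0, 0, 0],
    [0, 0, 0.002, 0, 0, 0, 0],
    [0, 0, 0.001, 0, 0, 0, 0],
    [0, 0, 0.001, 0, 0, 0, 0],
    [0, 0, 0, 0, 0, 0, 0]
  ]
}}

```text
t: 3.22
eef_pos: [507.5, -54.3, 212.3]
tcp_rot: [-3.14, -0.008, -0.316]
ft_force: [-0.4, -0.2, 0.3]
opening: 0.006
```

>>> {"name": "servo_tool", "arguments": {
  "plan": [
    [0, 0, 0.0008, 0, 0, 0, 0],
    [0, 0, 0.0008, 0, 0, 0, 0],
    [0, 0, 0.0008, 0, 0, 0, 0],
    [0, 0, 0.0008, 0, 0, 0, 0]
  ]
}}

```text
t: 3.55
eef_pos: [507.9, -54.3, 210.2]
tcp_rot: [-3.14, -0.01, -0.316]
ft_force: [-5.5, 0.2, 13.6]
opening: 0.008
```

>>> {"name": "servo_tool", "arguments": {
  "plan": [
    [0, 0, -0.0004, 0, 0, 0, 0],
    [-0.0022, -0.002, 0.0001, 0, 0, 0, 0],
    [-0.0022, -0.002, 0.0001, 0, 0, 0, 0],
    [-0.0022, -0.002, 0.0001, 0, 0, 0, 0],
    [-0.0022, -0.002, 0.0001, 0, 0, 0, 0]
  ]
}}

```text
t: 3.97
eef_pos: [501.9, -43.3, 210.3]
tcp_rot: [-3.14, -0.011, -0.316]
ft_force: [0.7, -2.1, 2.3]
opening: 0.008
```

>>> {"name": "servo_tool", "arguments": {
  "plan": [
    [-0.0028, -0.003, 0.0001, 0, 0, 0, 0],
    [-0.0027, -0.0031, 0.0001, 0, 0, 0, 0],
    [-0.0026, -0.0032, 0.0001, 0, 0, 0, 0],
    [-0.0025, -0.0034, 0.0001, 0, 0, 0, 0],
    [-0.0023, -0.0035, 0.0001, 0, 0, 0, 0],
    [-0.0022, -0.0036, 0.0001, 0, 0, 0, 0],
    [-0.002, -0.0037, 0.0001, 0, 0, 0, 0],
    [-0.0018, -0.0038, 0.0001, 0, 0, 0, 0]
  ]
}}

```text
t: 4.63
eef_pos: [492.0, -8.7, 210.3]
tcp_rot: [-3.141, -0.014, -0.315]
ft_force: [0.3, -3.2, 3.7]
opening: 0.007
```

>>> {"name": "servo_tool", "arguments": {
  "plan": [
    [-0.0015, -0.0036, 0.0001, 0, 0, 0, 0],
    [-0.0013, -0.0036, 0.0002, 0, 0, 0, 0],
    [-0.0011, -0.0036, 0.0002, 0, 0, 0, 0],
    [-0.0009, -0.0036, 0.0002, 0, 0, 0, 0],
    [-0.0007, -0.0036, 0.0003, 0, 0, 0, 0],
    [-0.0005, -0.0036, 0.0003, 0, 0, 0, 0]
  ]
}}

```text
t: 5.13
eef_pos: [492.4, 16.6, 208.6]
tcp_rot: [-3.141, -0.013, -0.316]
ft_force: [-0.2, 0.6, -0.1]
opening: 0.005
```

The fingertip dropped below the rim's level with no force, so the groove is found. I'll move to its middle before pressing.

>>> {"name": "servo_tool", "arguments": {
  "plan": [
    [-0.0003, -0.004, 0.0003, 0, 0, 0, 0],
    [-0.0003, -0.004, 0.0003, 0, 0, 0, 0],
    [0, -0.004, 0.0003, 0, 0, 0, 0],
    [0, 0, 0.001, 0, 0, 0, 0],
    [0, 0, 0.001, 0, 0, 0, 0],
    [0, 0, 0.001, 0, 0, 0, 0]
  ]
}}

```text
t: 5.63
eef_pos: [495.4, 30.9, 203.5]
tcp_rot: [-3.141, -0.01, -0.314]
ft_force: [-2.2, -1.3, 4.7]
opening: 0.007
```

>>> {"name": "servo_tool", "arguments": {
  "plan": [
    [0, 0, 0.001, 0, 0, 0, 0],
    [0, 0, 0.001, 0, 0, 0, 0],
    [0, 0, 0.001, 0, 0, 0, 0],
    [0, 0, 0.0007, 0, 0, 0, 0],
    [0, 0, 0.0003, 0, 0, 0, 0]
  ]
}}

```text
t: 6.05
eef_pos: [495.4, 30.7, 200.1]
tcp_rot: [-3.14, -0.011, -0.316]
ft_force: [-1.1, 1.6, 4.1]
opening: 0.004
```

>>> {"name": "servo_tool", "arguments": {
  "plan": [
    [0, 0, 0.0005, 0, 0, 0, 0],
    [0, 0, 0.0002, 0, 0, 0, 0],
    [0, 0, 0, 0, 0, 0, 0],
    [0, 0, 0, 0, 0, 0, 0],
    [0, 0, 0, 0, 0, 0, 0],
    [0, 0, 0, 0, 0, 0, 0],
    [0, 0, 0, 0, 0, 0, 0],
    [0, 0, 0, 0, 0, 0, 0]
  ]
}}

```text
t: 6.72
eef_pos: [495.4, 30.7, 199.6]
tcp_rot: [-3.14, -0.011, -0.316]
ft_force: [-1.2, 2.2, 3.5]
opening: 0.003
```

```bash
python3 - <<'E'
from h import *
c=env.read_camera("scene");cv2.imwrite("pics/s2.png",cv2.resize(c["img"][80:300,120:360],(720,660))[:600])
print(env.state()["ft_force"])
E
```

```text
[-2.05388761  1.53978457  4.26309328]
```

View pics/s2.png

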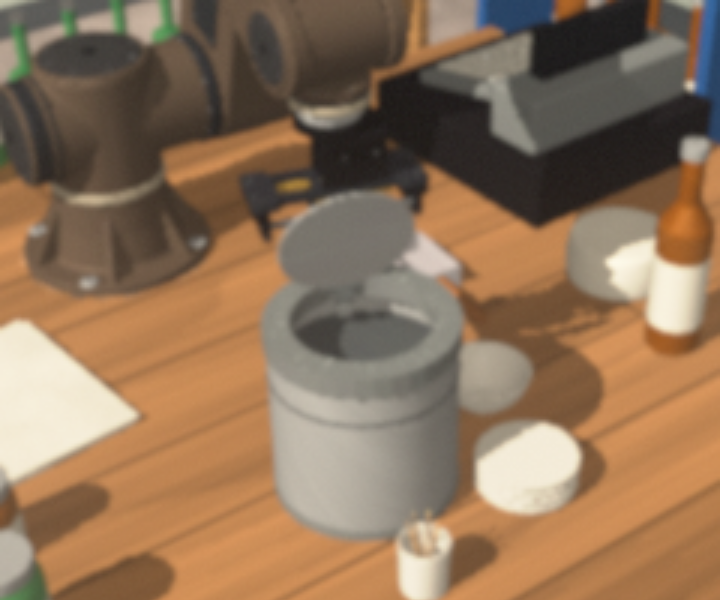

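The picture shows the lid standing open at about (345,240) between the hand and the bin's mouth, clear of the fingers. I'll lift straight up slightly, then move outward.

>>> {"name": "servo_tool", "arguments": {
  "plan": [
    [0, 0, -0.003, 0, 0, 0, 0],
    [0, 0, -0.005, 0, 0, 0, 0],
    [-0.001, 0, -0.008, 0, 0, 0, 0],
    [-0.004, 0, -0.008, 0, 0, 0, 0],
    [-0.01, 0, -0.008, 0, 0, 0, 0],
    [-0.014, 0, -0.008, 0, 0, 0, 0],
    [-0.014, 0, -0.01, 0, 0, 0, 0],
    [0, 0, 0, 0, 0, 0, 0]
  ]
}}

```text
t: 7.43
eef_pos: [450.3, 44.6, 253.5]
tcp_rot: [-3.141, -0.011, -0.316]
ft_force: [0.6, 0.1, -0.2]
opening: 0.002
```

>>> {"name": "servo_tool", "arguments": {
  "plan": [
    [0, 0.006, -0.02, 0, 0, 0, 0],
    [0, 0.012, -0.03, 0, 0, 0, 0],
    [0, 0.02, -0.03, 0, 0, 0, 0],
    [0, 0.03, -0.02, 0, 0, 0, 0],
    [0, 0.035, 0, 0, 0, 0, 0],
    [0, 0.035, 0, 0, 0, 0, 0],
    [0, 0.035, 0, 0, 0, 0, 0],
    [0, 0, 0, 0, 0, 0, 0]
  ]
}}

```text
t: 8.1
eef_pos: [391.1, -124.7, 361.3]
tcp_rot: [3.14, -0.017, -0.309]
ft_force: [-1.0, 0.8, -0.7]
opening: 0.005
```

>>> {"name": "servo_tool", "arguments": {
  "plan": [
    [0, 0.02, 0, 0, 0, 0, 0],
    [0, 0.02, 0, 0, 0, 0, 0],
    [0, 0, 0, 0, 0, 0, 0],
    [0, 0, 0, 0, 0, 0, 0],
    [0, 0, 0, 0, 0, 0, 0],
    [0, 0, 0, 0, 0, 0, 0],
    [0, 0, 0, 0, 0, 0, 0],
    [0, 0, 0, 0, 0, 0, 0]
  ]
}}

```text
t: 8.77
eef_pos: [377.8, -163.1, 362.1]
tcp_rot: [3.14, -0.018, -0.313]
ft_force: [-0.9, -0.7, -1.1]
opening: 0.005
```

```bash
python3 - <<'E'
from h import *
o=[]
for n in("scene","top"):
    c=env.read_camera(n);g=c["img"];b=cv2.imread(f"pics/{n}0.png")
    if n=="scene":
        o=[g[100:290,190:330]];d=cv2.absdiff(g,b).max(2);d[:,:]
        print("diff bin body/bowl region",d[215:280,205:320].mean(), (d[215:280,205:320]>30).sum())
    else: o.append(g[115:305,200:340])
cv2.imwrite("pics/s3.png",cv2.resize(cv2.hconcat(o),(784,532),interpolation=cv2.INTER_CUBIC))
s=env.state();print(s["t"],s["eef_pos"],s["ft_force"])
E
```

```text
diff bin body/bowl region 1.3925083612040134 0
8.8667 [ 377.70046029 -163.27836921  362.1061406 ] [ 0.02640827 -0.15014965  0.09027421]
```

View pics/s3.png

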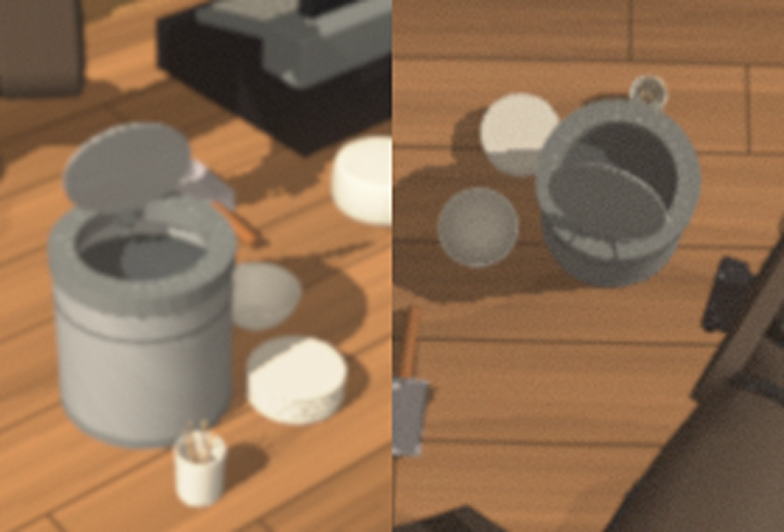

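```bash
python3 - <<'E'
from h import *
c=env.read_camera("scene");u=np.array([np.cos(2.827),np.sin(2.827)])
for a in(1.0,1.25):
    t=np.linspace(0,2*np.pi,60);s=71+71*np.cos(t);w=71*np.sin(t);v=np.array([-u[1],u[0]])
    P=np.array([582.5,.5])+np.outer(71-s*np.cos(a),u)+np.outer(w,v)
    q=proj(c,np.c_[P,206+s*np.sin(a)]);print(a,q.min(0),q.max(0))
print(env.job_done())
E
```

```text
1.0 [213.01275698 152.06339961] [259.49896229 174.55851855]
1.25 [211.55598058 142.21418618] [257.50614379 174.27547289]
the job is handed in; nothing more can be done
None
```

The bin's lid is open and the job is handed in, at about 9 s on the robot's clock.

- **Finding the groove:** The top camera suggested the groove's middle was at about 162° around the rim. With the gripper closed, I ran the fingertip along the rim from 216° with 2–4 N after a brief 14 N first touch. It dropped below the rim's level with no force on it at about 170°.
- **Pressing the key:** I moved to about 161° and pressed straight down to about 4–5 mm of key travel, at 4–5 N. I then lifted the hand up and outward and parked it well clear.

**Last checks:**
- **Lid:** It is standing up. Its top edge is at row 144–145 in the scene picture. A lid at the 1.25 rad stop should show at 142, and one at 1.0 rad at 152. That puts it at or very near its stop; the lid angle itself could not be read.
- **Bin and nearby things:** The part of the scene picture around the bin's body, the saucers, the bowl and the pick pot did not change by more than noise. I did not compare the jars, cheese, oil bottle and scoop by number; the arm stayed above and away from them.
- **Hand:** The wrist force read about zero, so the robot is touching nothing.

No check failed. The two cameras differed by about 2 mm on the bin's centre, which is within their calibration.

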